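# Knock the round printing block out of its inking nest

### The arm

A 6-joint arm with a two-finger parallel gripper is mounted at the origin on the work surface. World frame = base frame: x ahead of the robot, y to its left, z up, the work surface at z = 0. Lengths are in m, angles in rad, forces in N, time in s.
With the tool pointing down it reaches from about 0.3 to 0.75 m from the base axis. Payload 8.5 kg.
Tool frame: the origin (TCP) lies midway between the tips of the shut fingers; the grasp point (between the pads) lies 19 mm behind it (robot.hold_point_z is the distance from the TCP to the grasp point, in m); z points along the fingers, y is the line along which they close (so a half turn about z gives the same grasp; the last joint's range is limited). The gripper opens to 85 mm and grips with 20 to 120 N. Pads are 22 mm wide; open, the fingers measure 114 mm over their backs; the gripper's body (76 mm by 85 mm) begins 54 mm behind the grasp point. The pads swing forward as they close: fully open they stand 13 mm farther back than shut.
Start: joints at [1.005, 0.381, 1.297, -0, 1.464, -0.215], TCP at [0.189, 0.516, 0.231] pointing down, gripper open.
Joint ranges: [-3.11, 3.11], [-0.89, 2.33], [0.22, 2.48], [-1.42, 4.56], [0.17, 2.85], [-2.88, 2.88]. Speed limits (rad/s): [2.39, 2.39, 3.14, 3.14, 3.14, 3.14].

### API

Orientations are given as a unit quaternion [x, y, z, w].
In Python, from bench import monitor, eyes, workorder, search_frame, robot gives the robot as it stands.
- The arm moves only by the shell command python3 -m pendant 'ROWS'. ROWS is JSON, a list of rows, each a list of 7 numbers: the turn, a rotation vector about the world's x, y, z in degrees, then the shift along the world's x, y, z in cm, then the closure, from 0 (fully open) to 1 (shut). In form: [[rx, ry, rz, tx, ty, tz, jaw], ...]. A call has exactly 10 rows; each row is the pose to reach, as a shift and turn from the pose commanded when the call began; what a row does not reach only later rows make up. A row lasts 1/10 s, in which the tool goes at most 50 mm and 8.59 degrees, less where a joint would pass 70% of its speed; a pose out of reach is approached as far as the arm can. A call with a gripper value outside its range is refused whole. The fingers move at their own pace and stop on an object; the grip force is fixed at half the most. Time passes only in rows, so rows that repeat a pose let the fingers close, or fill a call up. It gives the time, the measured TCP pose, the force, the opening and the grip force at its end, in the units of the state.
- monitor.state(): the state, without advancing time (a new reading comes with each control period).
- eyes.capture(name): name is "side" or "top"; returns the picture (400x640x3 uint8, blue, green, red); there is no depth.
- eyes.camera_model(name): a dict with "fx", "fy", "cx", "cy" (pixels), "world_to_cam" (4x4, takes a point from world to camera coordinates). Camera axes: x right, y up, looking along -z (the intrinsics and any distortion apply to the point x, -y, -z); pixel columns grow to the right and rows downward; lengths in m; the calibration is good to about 2 mm. A picture is of the moment at which its call begins. camera_model takes no time and is no camera call.
- workorder.job_done(): hands the job in; it is judged then, once.
Trained networks look in the newest picture that a camera, given by its name, has taken for a name from the list of things; names that differ only in an ending like _2 or _b are one class to them, and where a whole thing is asked for, a point or a joint stands for the part that bears it (a point fixed in the world has none). Each returns a list of dicts, best first, with "conf" (0 to 1); they miss things now and then, are a little off and sometimes report something else, mostly with a low value. They report only what shows in the picture. A call takes as long as a camera call.
- search_frame(camera, thing): "at" ([column, row] in pixels, amid what is visible of it).
The state is a dict: "time_s": time; "joint_pos": joint angles; "joint_vel": joint speeds; "joint_torque": joint torques, N m; "position": TCP position; "ee_rot": TCP orientation; "force": force on the tool from outside, world axes, zero at the start; "ft_torque": the same for the moment, N m; "finger_gap": finger opening in m; "gripper_force": force on a finger pad.
Only numpy, scipy, OpenCV 4.12 (cv2) and the standard library are available. Lean on these libraries where they do the work, as an engineer would, in place of code of your own. Each camera call takes 0.05 s, during which the arm holds its last target. There are 200 camera calls.

### The job

The round printing block has stuck down in its inking nest. Pull up the knob of that nest so that the knockout rod pushes the block up out of its pocket, then take the block and set it down gently, printing face up, in the square steel wash tray. Leave the square block alone in its own nest.

Things in the scene. Friction and masses are not known exactly. Their poses are not given: they have to be found in the camera images.
- round_knob (a point): Centre of the black lifting knob (upright, 28 mm across, 34 tall) of the round block's nest, 110 mm from the block's axis on the robot's side, joined under the nest to its knockout rod. 78 to 82 mm above the table at first; slides straight up only, to a stop at 118. After 2 to 6 mm of play the block rises with it. Takes 10 to 15 N; stays where left. The square block's nest has a like knob.
- round_block: Round wooden block, 50 mm across, 34 tall, grey printing face on top; origin at the centre of its underside, z up. It starts 70 mm above the table in a close round pocket of an aluminium nest 100 x 100 mm, rim 106 above the table, its face 2 mm below the rim: no grip. With the knob at its stop the underside is at 104, 32 mm of its side stands clear, loose on the rod's 26 mm head.
- square_block: Square wooden block, 46 x 46 x 34 mm, grey printing face on top, in a square pocket of a second nest otherwise like the first (underside 70 mm above the table). Origin at the centre of its underside, z up. Not to be disturbed.
- wash_tray: Low open square steel tray fixed on the table, 160 x 160 mm outside, walls 4 mm thick and 20 mm high, empty, floor 4 mm above the table. Origin under its centre at table height; x and y along its sides.

How it is judged:
By the outcome, as a careful person would: the job done as asked, in the order asked, and still so for the second after the job is handed in, with the robot touching nothing.
It also fails if it takes over 48 s, if anything falls off the work surface, if the arm or the gripper's body presses on something with over 40 N, if the wrist force passes 120 N, or if a joint passes its speed limit or range.

## Working session

There is one attempt and no reset: what is moved stays moved. The work goes in short steps, Python scripts to look and compute and a shell command to move; the robot and the scene stay as the last step left them, time stands still between calls to the robot, and variables do not carry over. Pictures are saved under pics/ and viewed, at most 10 in all, crops included, and the job is handed in when it is done.

```bash
ls; mkdir -p pics; cat > h.py <<'E'
import numpy as np, cv2
from bench import monitor, eyes, workorder, search_frame, robot
def ray(cam,px):
    m=eyes.camera_model(cam); T=np.array(m["world_to_cam"]); R,t=T[:3,:3],T[:3,3]
    d=np.array([(px[0]-m["cx"])/m["fx"],-(px[1]-m["cy"])/m["fy"],-1.0])
    return -R.T@t, R.T@d
def atz(cam,px,z):
    o,d=ray(cam,px); return o+d*(z-o[2])/d[2]
def proj(cam,p):
    m=eyes.camera_model(cam); c=np.array(m["world_to_cam"])@np.r_[p,1]
    return np.array([m["cx"]+m["fx"]*c[0]/-c[2], m["cy"]-m["fy"]*c[1]/-c[2]])
def tri(p1,p2):
    (o1,d1),(o2,d2)=ray("top",p1),ray("side",p2)
    A=np.c_[d1,-d2]; s=np.linalg.lstsq(A,o2-o1,rcond=None)[0]
    return (o1+d1*s[0]+o2+d2*s[1])/2, np.linalg.norm(o1+d1*s[0]-o2-d2*s[1])
E
python3 - <<'E'
from h import *
for c in("top","side"):
    cv2.imwrite(f"pics/{c}0.png",eyes.capture(c))
    m=eyes.camera_model(c); print(c,{k:v for k,v in m.items() if k!="world_to_cam"}, ray(c,(m["cx"],m["cy"])))
    for t in("round_knob","round_block","square_block","wash_tray"):
        print(t,[(np.round(d["at"],1).tolist(),round(d["conf"],2)) for d in search_frame(c,t)][:4])
s=monitor.state(); print(s["time_s"],s["position"],s["ee_rot"],s["force"])
E
```

```text
pics
top {'fx': 431.2733376667453, 'fy': 431.2733376667453, 'cx': 324.58811917693043, 'cy': 196.99098995213998} (array([ 0.32115233, -0.01240586,  1.03822745]), array([ 0.20097737,  0.00825482, -0.9795611 ]))
round_knob [([441.0, 216.3], 0.75)]
round_block [([457.1, 170.7], 0.91)]
square_block [([337.0, 168.7], 0.76)]
wash_tray [([228.8, 166.4], 0.97)]
side {'fx': 408.8368695321891, 'fy': 408.8368695321891, 'cx': 315.45979736538146, 'cy': 198.2838432156971} (array([0.36481181, 0.60903173, 0.55293926]), array([ 0.2230111 , -0.76296322, -0.60675628]))
round_knob [([368.3, 147.5], 0.75)]
round_block []
square_block [([307.1, 172.5], 0.76)]
wash_tray [([247.1, 318.0], 0.77)]
0.5 [0.18898576 0.51646875 0.2312951 ] [ 1.74515896e-01  9.84654355e-01 -3.28546062e-05 -3.65698335e-05] [ 0.32520964 -1.33467711  0.52309218]
```

View pics/top0.png

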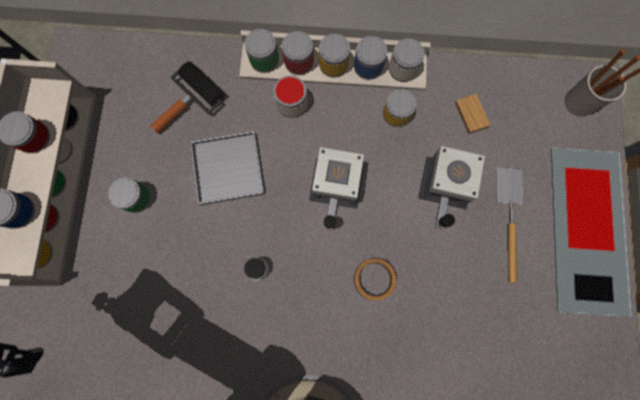

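View pics/side0.png

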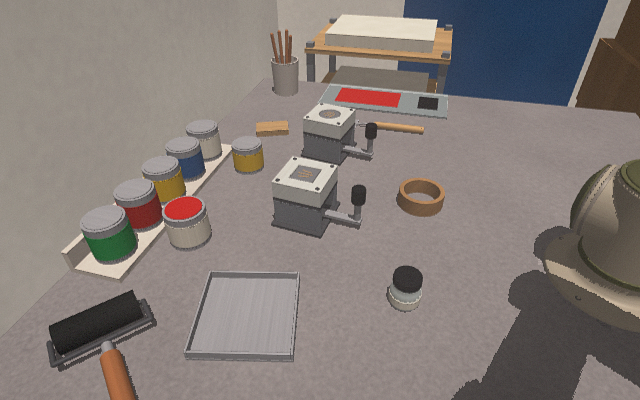

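The top view shows the round nest at about (458,171) with its knob at (447,220), the square nest at (338,172) and the tray at (228,167). In the side view the round nest is the far one, with its block face at (330,113) and its knob at (371,130). Next I'll work out the positions.

```bash
python3 - <<'E'
from h import *
t=cv2.imread("pics/top0.png"); s=cv2.imread("pics/side0.png")
a=cv2.resize(t[130:240,410:510],(500,550),interpolation=cv2.INTER_CUBIC)[:, :400]
b=cv2.resize(s[95:165,295:385],(0,0),fx=4.4,fy=4.4,interpolation=cv2.INTER_CUBIC)
o=np.zeros((560,800,3),np.uint8); o[:550,:400]=a; o[:b.shape[0],402:402+b.shape[1]]=b[:,:398]
cv2.imwrite("pics/z.png",o)
print("block",atz("top",(458.5,171.5),.104),atz("side",(330,113.5),.104))
print("knob tri",tri((447,220),(371,131)), atz("top",(447,220),.097))
# dark blobs of knob
for n,im,(x0,y0,x1,y1) in(("top",t,(435,208,460,232)),("side",s,(360,118,382,145))):
    g=im[y0:y1,x0:x1].max(2); m=(g<45).astype(np.uint8); k=cv2.connectedComponentsWithStats(m)
    i=1+np.argmax(k[2][1:,4]); print(n,k[2][i],k[3][i]+[x0,y0])
q=[(191.5,140),(255.5,133),(265,194.5),(199.5,204)]
P=[atz("top",p,.02)[:2] for p in q]; print("tray",np.round(P,4),np.mean(P,0),[np.linalg.norm(P[i]-P[i-1]) for i in range(4)])
print("tray side c",np.mean([atz("side",p,.02)[:2] for p in((207,272),(299,272),(296,357),(187,357))],0))
E
```

```text
block [ 0.5918885  -0.30014116  0.104     ] [ 0.58943528 -0.29856684  0.104     ]
knob tri (array([ 0.4834158 , -0.28292919,  0.07801175]), np.float64(0.0021743551167910657)) [ 0.48128671 -0.27757506  0.097     ]
top [  4   7  15  12 133] [446.4962406  220.45112782]
side [6 8 1 2 2] [366.  126.5]
tray [[0.6508 0.3343]
 [0.68   0.1784]
 [0.5262 0.1399]
 [0.4921 0.2943]] [0.58728063 0.23673996] [np.float64(0.1636151220188491), np.float64(0.1586245095457386), np.float64(0.15855457559714903), np.float64(0.15807090726552686)]
tray side c [0.58469941 0.24803125]
```

View pics/z.png

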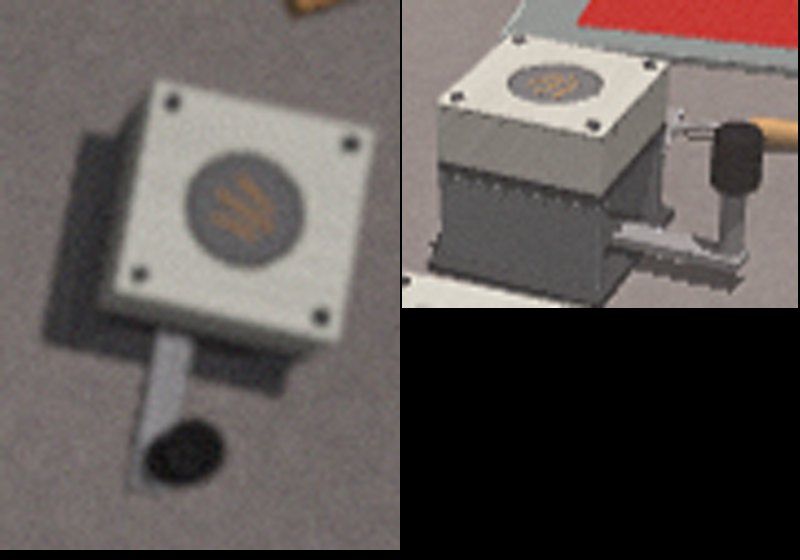

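Block axis is about (0.591, -0.300) and the knob about (0.4825, -0.282, 0.08). They are 109 mm apart, so the 110 mm given checks out. The tray centre is about (0.587, 0.238). Moving to above the knob, jaws closing across the lever (turn +11°).

```bash
python3 -m pendant '[[0,0,2,1,-3,0,0],[0,0,4,2.5,-7,0,0],[0,0,6,4,-11,0,0],[0,0,8,5.5,-15,0,0],[0,0,10,7,-19,0,0],[0,0,11,8.5,-23,0,0],[0,0,11,10,-27,0,0],[0,0,11,11.5,-31,0,0],[0,0,11,13,-35,0,0],[0,0,11,14.5,-39,0,0]]'
python3 -m pendant '[[0,0,0,1.5,-4,0,0],[0,0,0,3,-8,0,0],[0,0,0,4.5,-12,0,0],[0,0,0,6,-16,0,0],[0,0,0,7.5,-20,0,0],[0,0,0,9,-24,0,0],[0,0,0,10.5,-28,0,0],[0,0,0,12,-32,0,0],[0,0,0,13.5,-36,-1,0],[0,0,0,14.5,-39,-2,0]]'
```

```text
time_s: 1.5
position: [0.3342, 0.1249, 0.2316]
ee_rot: [0.079, 0.997, 0.0, 0.0]
force: [1.1, 0.4, 0.1]
finger_gap: 0.0854
gripper_force: 0.0
time_s: 2.5
position: [0.4796, -0.266, 0.2109]
ee_rot: [0.08, 0.997, -0.0, 0.0]
force: [-0.5, 0.4, 0.2]
finger_gap: 0.0856
gripper_force: 0.0
```

```bash
python3 -m pendant '[[0,0,0,0.3,-1.6,-1,0],[0,0,0,0.3,-1.6,-3,0],[0,0,0,0.3,-1.6,-5,0],[0,0,0,0.3,-1.6,-7,0],[0,0,0,0.3,-1.6,-9,0],[0,0,0,0.3,-1.6,-11,0],[0,0,0,0.3,-1.6,-12.5,0],[0,0,0,0.3,-1.6,-13.8,0],[0,0,0,0.3,-1.6,-14.6,0],[0,0,0,0.3,-1.6,-14.8,0]]'
python3 - <<'E'
from h import *
t=eyes.capture("top"); s=eyes.capture("side")
o=np.zeros((500,800,3),np.uint8)
a=cv2.resize(t[130:255,400:500],(400,500),interpolation=cv2.INTER_CUBIC)
b=cv2.resize(s[60:185,300:400],(400,500),interpolation=cv2.INTER_CUBIC); o[:,:400]=a;o[:,400:]=b
cv2.imwrite("pics/k1.png",o); print(monitor.state()["position"])
E
```

```text
time_s: 3.5
position: [0.4817, -0.2789, 0.0627]
ee_rot: [0.079, 0.997, 0.0, -0.001]
force: [0.5, 0.3, -0.1]
finger_gap: 0.0852
gripper_force: 0.0
[ 0.48202167 -0.27934728  0.06350411]
```

View pics/k1.png

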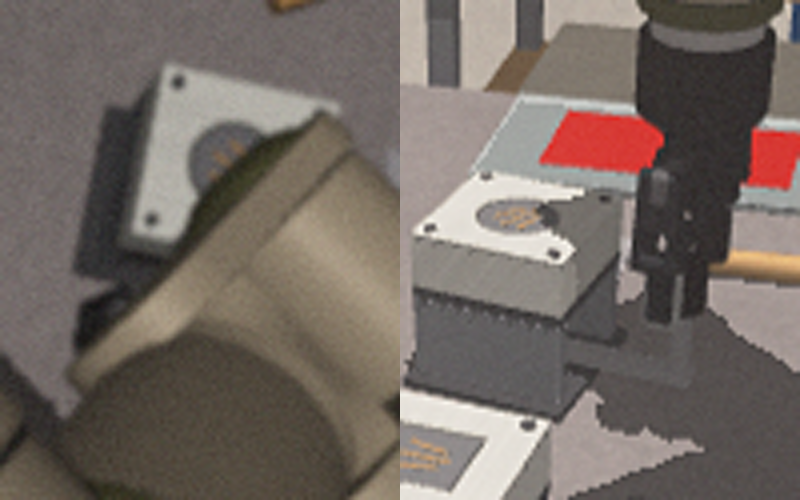

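The side crop shows the fingers down around the knob, with the stem at crop (690,345) in line below them. Closing on it, with a 2 mm shift to centre.

```bash
python3 -m pendant '[[0,0,0,0,-0.2,0,0],[0,0,0,0,-0.2,0,0.3],[0,0,0,0,-0.2,0,0.5],[0,0,0,0,-0.2,0,0.6],[0,0,0,0,-0.2,0,0.8],[0,0,0,0,-0.2,0,1],[0,0,0,0,-0.2,0,1],[0,0,0,0,-0.2,0,1],[0,0,0,0,-0.2,0,1],[0,0,0,0,-0.2,0,1]]'
```

```text
time_s: 4.6
position: [0.4823, -0.2791, 0.0632]
ee_rot: [0.079, 0.997, 0.002, -0.0]
force: [4.7, 12.9, 3.2]
finger_gap: 0.0261
gripper_force: 58.9
```

Gripped at a gap of 26 mm. I'll take back the 2 mm side push and pull up.

```bash
python3 -m pendant '[[0,0,0,0,0.2,0.2,1],[0,0,0,0,0.2,0.6,1],[0,0,0,0,0.2,1,1],[0,0,0,0,0.2,1.4,1],[0,0,0,0,0.2,1.8,1],[0,0,0,0,0.2,2.2,1],[0,0,0,0,0.2,2.6,1],[0,0,0,0,0.2,3,1],[0,0,0,0,0.2,3.3,1],[0,0,0,0,0.2,3.5,1]]'
```

```text
time_s: 5.6
position: [0.4823, -0.279, 0.0973]
ee_rot: [0.08, 0.997, 0.001, 0.0]
force: [6.4, 0.1, -12.5]
finger_gap: 0.0268
gripper_force: 59.9
```

```bash
python3 -m pendant '[[0,0,0,0,0,0.1,1],[0,0,0,0,0,0.2,1],[0,0,0,0,0,0.3,1],[0,0,0,0,0,0.4,1],[0,0,0,0,0,0.5,1],[0,0,0,0,0,0.6,1],[0,0,0,0,0,0.6,1],[0,0,0,0,0,0.6,1],[0,0,0,0,0,0.6,1],[0,0,0,0,0,0.6,1]]'
```

```text
time_s: 6.6
position: [0.4823, -0.2789, 0.1007]
ee_rot: [0.08, 0.997, 0.002, -0.001]
force: [12.9, -3.2, -31.9]
finger_gap: 0.0266
gripper_force: 61.6
```

The force rose to 32 N after 37.5 mm of travel, so the knob is at its stop. Relax, release, rise and look.

```bash
python3 -m pendant '[[0,0,0,0,0,-0.2,1],[0,0,0,0,0,-0.3,1],[0,0,0,0,0,-0.3,0.7],[0,0,0,0,0,-0.3,0.4],[0,0,0,0,0,-0.3,0.1],[0,0,0,0,0,-0.3,0],[0,0,0,0,0,-0.3,0],[0,0,0,0,0,-0.3,0],[0,0,0,0,0,-0.3,0],[0,0,0,0,0,-0.3,0]]'
python3 -m pendant '[[0,0,0,0,0,1,0],[0,0,0,0,0,3,0],[0,0,0,0,0,5,0],[0,0,0,0,0,8,0],[0,0,0,-2,1,11,0],[0,0,0,-5,4,13,0],[0,0,0,-8,8,13,0],[0,0,0,-8,12,13,0],[0,0,0,-8,15,13,0],[0,0,0,-8,17,13,0]]'
python3 - <<'E'
from h import *
t=eyes.capture("top"); s=eyes.capture("side")
o=np.zeros((500,800,3),np.uint8)
a=cv2.resize(t[130:255,400:500],(400,500),interpolation=cv2.INTER_CUBIC)
b=cv2.resize(s[60:185,300:400],(400,500),interpolation=cv2.INTER_CUBIC); o[:,:400]=a;o[:,400:]=b
cv2.imwrite("pics/k2.png",o)
for c in("top","side"): print([(d["at"],d["conf"]) for th in("round_block","round_knob") for d in search_frame(c,th)])
E
```

```text
time_s: 7.6
position: [0.482, -0.2795, 0.1014]
ee_rot: [0.079, 0.997, -0.0, 0.0]
force: [0.2, -0.1, -0.1]
finger_gap: 0.0851
gripper_force: 0.0
time_s: 8.6
position: [0.4015, -0.1077, 0.2324]
ee_rot: [0.079, 0.997, -0.0, 0.001]
force: [0.3, -1.3, -0.2]
finger_gap: 0.0854
gripper_force: 0.0
[([458.4, 170.9], 0.9), ([447.4, 211.7], 0.8)]
[([327.6, 108.3], 0.81), ([369.2, 130.7], 0.59)]
```

View pics/k2.png

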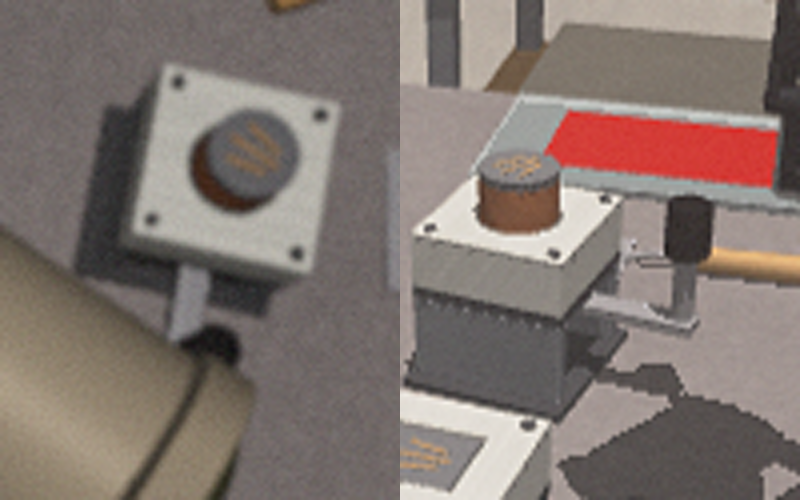

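The block now stands clear of the rim. Its face centre is at top pixel (463.75,167.75) and side pixel (329.75,102). The knob is up at its stop.

```bash
python3 - <<'E'
from h import *
print(tri((463.75,167.75),(329.75,102)),atz("top",(463.75,167.75),.138),atz("side",(329.75,102),.138))
print(monitor.state()["position"])
E
```

```text
(array([ 0.59213874, -0.30276144,  0.13254067]), np.float64(0.0014213402867489487)) [ 0.59123652 -0.30097974  0.138     ] [ 0.58841891 -0.29063016  0.138     ]
[ 0.40218263 -0.11036241  0.23153078]
```

```bash
python3 -m pendant '[[0,0,0,2,-2,0,0],[0,0,0,5,-5,0,0],[0,0,0,8,-8,0,0],[0,0,0,11,-11,0,0],[0,0,0,14,-14,0,0],[0,0,0,17,-17,0,0],[0,0,0,18.9,-19,-1,0],[0,0,0,18.9,-19,-3,0],[0,0,0,18.9,-19,-5,0],[0,0,0,18.9,-19,-7,0]]'
python3 -m pendant '[[0,0,0,0,0,-1.5,0],[0,0,0,0,0,-2.8,0],[0,0,0,0,0,-4,0],[0,0,0,0,0,-5,0],[0,0,0,0,0,-5.4,0],[0,0,0,0,0,-5.5,0],[0,0,0,0,0,-5.5,0],[0,0,0,0,0,-5.5,0.15],[0,0,0,0,0,-5.5,0.25],[0,0,0,0,0,-5.5,0.25]]'
python3 - <<'E'
from h import *
s=eyes.capture("side"); cv2.imwrite("pics/b1.png",cv2.resize(s[50:170,280:400],(600,600),interpolation=cv2.INTER_CUBIC))
E
```

```text
time_s: 9.9
position: [0.5906, -0.301, 0.1598]
ee_rot: [0.08, 0.997, 0.0, -0.0]
force: [0.6, -0.2, -0.5]
finger_gap: 0.0856
gripper_force: 0.0
time_s: 10.9
position: [0.5911, -0.2995, 0.1067]
ee_rot: [0.079, 0.997, -0.0, 0.0]
force: [0.3, 0.5, 0.4]
finger_gap: 0.0641
gripper_force: 0.0
```

View pics/b1.png

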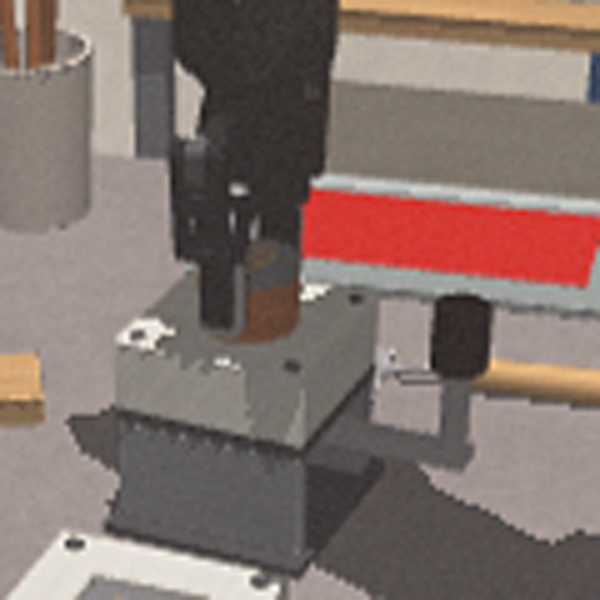

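The near finger sits beside the block at crop (222,320), the block's right edge is at crop column 300, and the tips clear the rim. I'll check where the finger should project, to get the offset in x.

```bash
python3 - <<'E'
from h import *
u=np.array([.157,.988]); 
for g in(.032,.04):
  for dx in(0,.005,.01):
    p=np.r_[np.array([.591+dx,-.2995])+u*g,.112]; print(g,dx,(proj("side",p)-[280,50])*5)
print((proj("side",[.591,-.300,.138])-[280,50])*5,(proj("side",[.591,-.300,.106])-[280,50])*5)
E
```

```text
0.032 0 [221.38402571 327.92487218]
0.032 0.005 [211.39397388 326.77075371]
0.032 0.01 [201.42641715 325.61923402]
0.04 0 [214.64754865 334.73644285]
0.04 0.005 [204.60672551 333.5678541 ]
0.04 0.01 [194.58864383 332.40191209]
[248.33746216 251.62708817] [247.69365405 312.20880525]
```

The finger is where it should be, within 1–2 mm. Closing, then lifting slowly.

```bash
python3 -m pendant '[[0,0,0,0,0,0,0.3],[0,0,0,0,0,0,0.35],[0,0,0,0,0,0,0.4],[0,0,0,0,0,0,0.45],[0,0,0,0,0,0,0.55],[0,0,0,0,0,0,0.7],[0,0,0,0,0,0,1],[0,0,0,0,0,0,1],[0,0,0,0,0,0,1],[0,0,0,0,0,0,1]]'
```

```text
time_s: 11.95
position: [0.591, -0.2995, 0.1064]
ee_rot: [0.079, 0.997, -0.0, 0.0]
force: [-0.8, 0.9, 3.0]
finger_gap: 0.0485
gripper_force: 61.8
```

```bash
python3 -m pendant '[[0,0,0,0,0,0.3,1],[0,0,0,0,0,0.8,1],[0,0,0,0,0,1.5,1],[0,0,0,0,0,2.5,1],[0,0,0,0,0,4,1],[0,0,0,0,0,5.5,1],[0,0,0,0,0,7,1],[0,0,0,0,0,8,1],[0,0,0,0,0,8.5,1],[0,0,0,0,0,8.5,1]]'
```

```text
time_s: 12.95
position: [0.5911, -0.2996, 0.192]
ee_rot: [0.079, 0.997, -0.0, 0.0]
force: [-0.8, -0.2, -0.8]
finger_gap: 0.0487
gripper_force: 61.9
```

Gripped at 48.7 mm and lifted. Carrying it to the tray with a +20° turn so the jaws line up with the tray sides.

```bash
python3 -m pendant '[[0,0,0,0,1,0,1],[0,0,2,0,3,0,1],[0,0,4,0,6,0,1],[0,0,6,0,9.5,0,1],[0,0,8,0,13,0,1],[0,0,10,0,16.5,0,1],[0,0,12,0,20,0,1],[0,0,14,0,23.5,0,1],[0,0,16,0,27,0,1],[0,0,18,0,30.5,0,1]]'
python3 -m pendant '[[0,0,2,0,3.5,0,1],[0,0,4,-0.1,7,0,1],[0,0,4,-0.2,10.5,0,1],[0,0,4,-0.3,14,0,1],[0,0,4,-0.4,17.5,0,1],[0,0,4,-0.4,20.5,-1,1],[0,0,4,-0.4,22.5,-3,1],[0,0,4,-0.4,23.3,-5.5,1],[0,0,4,-0.4,23.3,-8,1],[0,0,4,-0.4,23.3,-10,1]]'
python3 - <<'E'
from h import *
t=eyes.capture("top"); s=eyes.capture("side")
o=np.zeros((500,800,3),np.uint8)
o[:,:400]=cv2.resize(t[90:240,170:290],(400,500),interpolation=cv2.INTER_CUBIC)
o[:,400:]=cv2.resize(s[180:380,160:320],(400,500),interpolation=cv2.INTER_CUBIC)
cv2.imwrite("pics/t1.png",o)
E
```

```text
time_s: 13.95
position: [0.5899, 0.0085, 0.191]
ee_rot: [-0.08, 0.997, 0.0, -0.0]
force: [-0.1, -1.1, -0.3]
finger_gap: 0.0487
gripper_force: 61.9
time_s: 14.95
position: [0.585, 0.2401, 0.0895]
ee_rot: [-0.114, 0.993, 0.0, -0.001]
force: [1.0, 0.1, 0.1]
finger_gap: 0.0486
gripper_force: 61.9
```

View pics/t1.png

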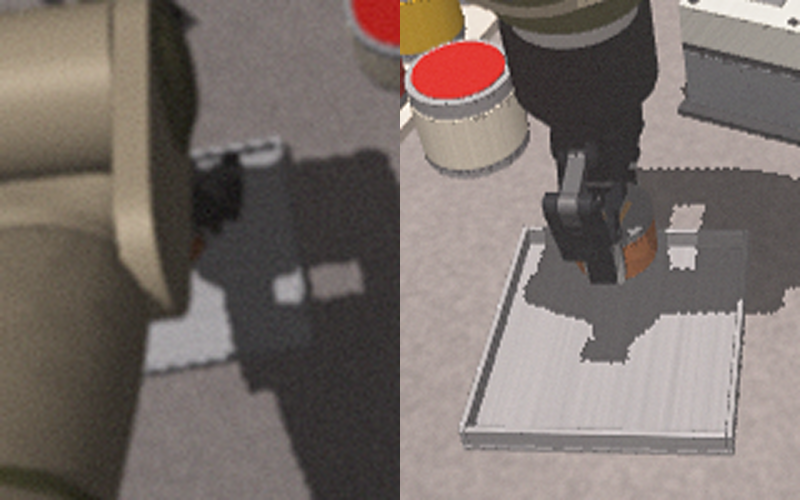

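The block is over the tray, held upright and well inside the walls (side crop around (630,240)). Lowering.

```bash
python3 -m pendant '[[0,0,0,0,0,-1,1],[0,0,0,0,0,-2.5,1],[0,0,0,0,0,-4,1],[0,0,0,0,0,-5.3,1],[0,0,0,0,0,-6.3,1],[0,0,0,0,0,-7,1],[0,0,0,0,0,-7.4,1],[0,0,0,0,0,-7.7,1],[0,0,0,0,0,-7.9,1],[0,0,0,0,0,-7.9,1]]'
```

```text
time_s: 16.05
position: [0.587, 0.2385, 0.0123]
ee_rot: [-0.112, 0.994, 0.0, 0.0]
force: [-0.1, 0.5, -0.6]
finger_gap: 0.0487
gripper_force: 62.0
```

```bash
python3 -m pendant '[[0,0,0,0,0,-0.05,1],[0,0,0,0,0,-0.1,1],[0,0,0,0,0,-0.15,1],[0,0,0,0,0,-0.2,1],[0,0,0,0,0,-0.25,1],[0,0,0,0,0,-0.3,1],[0,0,0,0,0,-0.35,1],[0,0,0,0,0,-0.4,1],[0,0,0,0,0,-0.4,1],[0,0,0,0,0,-0.4,1]]'
```

```text
time_s: 17.05
position: [0.587, 0.2385, 0.0083]
ee_rot: [-0.112, 0.994, 0.0, -0.0]
force: [0.3, 0.2, -0.7]
finger_gap: 0.0485
gripper_force: 62.0
```

```bash
python3 -m pendant '[[0,0,0,0,0,-0.03,1],[0,0,0,0,0,-0.06,1],[0,0,0,0,0,-0.09,1],[0,0,0,0,0,-0.12,1],[0,0,0,0,0,-0.14,1],[0,0,0,0,0,-0.16,1],[0,0,0,0,0,-0.18,1],[0,0,0,0,0,-0.2,1],[0,0,0,0,0,-0.2,1],[0,0,0,0,0,-0.2,1]]'
```

```text
time_s: 18.05
position: [0.587, 0.2385, 0.0067]
ee_rot: [-0.112, 0.994, -0.0, 0.0]
force: [-2.4, -0.1, 4.3]
finger_gap: 0.0486
gripper_force: 62.1
```

It touched down at 4 N. Releasing gently, then rising and clearing away.

```bash
python3 -m pendant '[[0,0,0,0,0,0,0.5],[0,0,0,0,0,0,0.38],[0,0,0,0,0,0,0.3],[0,0,0,0,0,0,0.25],[0,0,0,0,0,0,0.15],[0,0,0,0,0,0,0.1],[0,0,0,0,0,0,0],[0,0,0,0,0,0,0],[0,0,0,0,0,0,0],[0,0,0,0,0,0,0]]'
python3 -m pendant '[[0,0,0,0,0,0.5,0],[0,0,0,0,0,2,0],[0,0,0,0,0,4,0],[0,0,0,0,0,7,0],[0,0,0,0,0,10,0],[0,0,0,0,0,13,0],[0,0,0,0,0,16,0],[0,0,0,-4,0,18,0],[0,0,0,-8,0,18,0],[0,0,0,-10,0,18,0]]'
python3 -m pendant '[[0,0,0,-3,3,0,0],[0,0,0,-6,6,0,0],[0,0,0,-9,9,0,0],[0,0,0,-12,12,0,0],[0,0,0,-14,15,0,0],[0,0,0,-15,17,0,0],[0,0,0,-15,17,0,0],[0,0,0,-15,17,0,0],[0,0,0,-15,17,0,0],[0,0,0,-15,17,0,0]]'
python3 - <<'E'
from h import *
t=eyes.capture("top"); s=eyes.capture("side")
o=np.zeros((500,800,3),np.uint8)
o[:,:400]=cv2.resize(t[90:240,170:290],(400,500),interpolation=cv2.INTER_CUBIC)
o[:,400:]=cv2.resize(s[80:380,160:400],(400,500),interpolation=cv2.INTER_CUBIC)
cv2.imwrite("pics/t2.png",o)
E
```

```text
time_s: 19.05
position: [0.587, 0.2385, 0.0063]
ee_rot: [-0.112, 0.994, -0.0, 0.0]
force: [0.0, -0.9, -0.5]
finger_gap: 0.0852
gripper_force: 0.0
time_s: 20.05
position: [0.4844, 0.2386, 0.1875]
ee_rot: [-0.113, 0.994, 0.0, 0.0]
force: [0.6, 0.2, 0.1]
finger_gap: 0.0855
gripper_force: 0.0
time_s: 21.05
position: [0.3376, 0.4077, 0.1864]
ee_rot: [-0.112, 0.994, -0.0, 0.0]
force: [-0.8, -0.6, 1.0]
finger_gap: 0.0852
gripper_force: 0.0
```

View pics/t2.png

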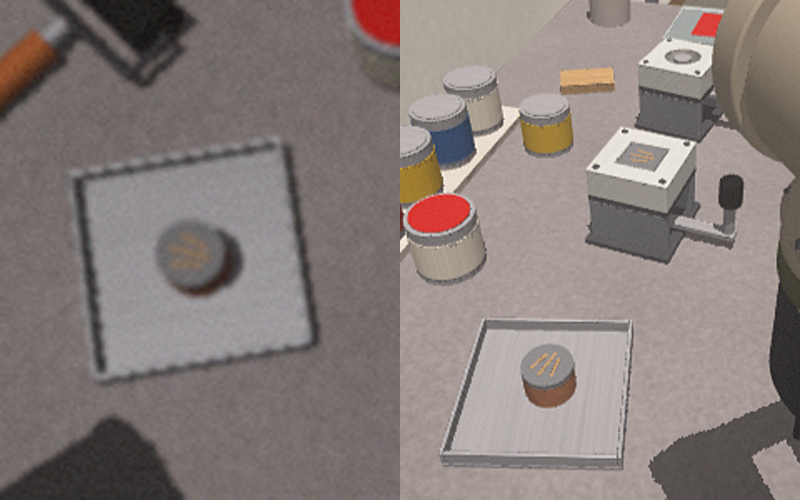

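The block sits face up in the middle of the tray (top crop (195,255), side crop (548,375)). The square block is untouched in its nest and the arm is clear.

```bash
python3 -c "from bench import workorder; print(workorder.job_done())"
```

```text
the job is handed in; nothing more can be done
None
```

I pulled the knob up to its stop, then lifted the round block out and set it printing face up near the centre of the wash tray; the square block was not touched, and I handed the job in at about 21 s of the 48 s allowed.

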